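# Load the spore-test incubator and check its temperature

### The job

Put the steriliser's spore-test vials into the incubator in log order: seat the tall vial (first load) fully in the well marked with one dot and let go, then the short vial standing in the rack (second load) in the well marked with two dots. With the block loaded, take the stem thermometer from its stand and lower its stem, upright and centred, into the steel-collared check port until the rubber ring on the stem is level with the port's rim; the thermometer must never touch the incubator (touching metal spoils the reading). Finish while still holding the thermometer there, motionless and clear of the bore, and leave the control vial in the three-dot well and the bottles and tape around alone.

Things in the scene. Friction and masses are not known exactly. Their poses are not given: they have to be found in the camera images.
- incubator: fixed white table-top dry-block incubator, 130 x 210 mm, aluminium block top 66 mm above the bench. Origin: centre of its underside; -x is the front with the sloped display panel, z up. In a row along its y axis (x = 0): well one at y = +72, well two +32, well three -8, check port -62 mm. Black raised dots (1, 2, 3) in front of each well give its number
- well_1 (a point): centre of the mouth of well one (one dot), level with the block top, 66 mm above the bench. Round blind well 17 mm in diameter with a 2 mm chamfer, 25 mm deep; starts empty. Axes as the incubator's
- well_2 (a point): centre of the mouth of well two (two dots), 40 mm along the row from well one and the same in every way; starts empty
- port_rim (a point): centre of the rim of the check port: a steel collar (31 mm across at the rim) standing 14 mm above the block, rim 80 mm above the bench. Round bore, 20 mm in diameter at its narrowest, 70 mm deep from the rim. Axes as the incubator's, z up
- vial_rack: fixed grey rack block, 44 x 128 mm, 41 mm high, with three 17 mm holes 25 mm deep at y = -40, 0, +40 mm (x = 0) of its frame; origin at the centre of its underside. The tall and the short vial stand in the two end holes, which in which varies
- tall_vial: loose tall indicator vial, 78 mm high, 18 g: clear body 14 mm in diameter, its lowest 7 mm tapering to 8 mm; grey ribbed cap 16 mm in diameter over the top 16.5 mm, to grip from above from any side. Origin: centre of its foot, z up. The foot is 16 mm above the bench in the rack and 41 mm above it (25 mm under the block top) when seated in a well
- short_vial: loose short indicator vial, as the tall one but 58 mm high; the one that starts in the rack
- control_vial: loose control vial, 58 mm high, already standing in well three of the incubator (three dots); leave it there
- thermometer_stand: fixed stand: dark round foot 84 mm across and upright steel sleeve, top flange 32 mm across, 118 mm above the bench, inner diameter at least 14 mm; origin at the centre of its underside. Thermometer and sleeve share one vertical axis; the stem comes free after 106 mm of straight lift
- thermometer: loose stem thermometer, 190 mm long, 90 g, standing stem down in the stand, tip 13 mm above the bench. Origin: stem tip, z up. Stem 8 mm in diameter up to z = 105 mm with a rubber ring (11 mm across, 4 mm high) centred at z = 50; handle z = 105 to 190: round foot 28 mm across up to 111, then a white box 28 mm in x, 20 mm in y (grip across y). Display on its -x face
- stem_tip (a point): tip of the thermometer's stem, on its axis
- ring (a point): centre of the rubber ring on the stem, 50 mm above the tip, on the axis
- handle (a point): point on the axis inside the handle, 155 mm above the tip, where to grip
- saline_bottle: loose clear bottle with white cap behind the incubator, left, 43 mm across, 98 mm high; leave alone
- spirit_bottle: loose clear bottle behind the incubator, right, 48 mm across, 88 mm high; leave alone
- plaster_tape: loose roll of plaster tape lying flat, 66 mm across, 25 mm high; leave alone

How it is judged:
On the way, in this order (a step that is already met when the one before it is completed fails the run):
1. the tall vial stands fully down in well one, let go, the short vial not yet in well two (horizontal distance between tall_vial and well_1 below 0.005 m and z of tall_vial in the frame of well_1 below -0.02 m and angle between tall_vial's own z axis and vertical below 0.2 rad and contact force between the fingers and tall_vial below 0.1 N and linear speed of tall_vial below 0.02 m/s and horizontal distance between short_vial and well_2 above 0.02 m), for 0.2 s.
2. the short vial stands fully down in well two, let go, the tall one still in well one (horizontal distance between tall_vial and well_1 below 0.005 m and z of tall_vial in the frame of well_1 below -0.02 m and angle between each of tall_vial, short_vial's own z axis and vertical below 0.2 rad and contact force between the fingers and tall_vial below 0.1 N and horizontal distance between short_vial and well_2 below 0.005 m and z of short_vial in the frame of well_2 below -0.02 m and contact force between the fingers and short_vial below 0.1 N and linear speed of each of tall_vial, short_vial below 0.02 m/s), for 0.2 s.
3. the held thermometer's stem is in the check port, centred, its ring level with the rim, touching nothing (horizontal distance between tall_vial and well_1 below 0.005 m and z of tall_vial in the frame of well_1 below -0.02 m and angle between each of tall_vial, short_vial's own z axis and vertical below 0.2 rad and contact force between the fingers and tall_vial below 0.1 N and horizontal distance between short_vial and well_2 below 0.005 m and z of short_vial in the frame of well_2 below -0.02 m and contact force between the fingers and short_vial below 0.1 N and horizontal distance between each of stem_tip, ring and port_rim below 0.004 m and z of ring in the frame of port_rim between -0.006 and 0.006 m and contact force between the fingers and thermometer above 1 N and contact force between thermometer and incubator below 0.2 N and linear speed of thermometer below 0.02 m/s), for 0.2 s.
At the end, for the whole second after the job is handed in: Both vials let go in their wells (within 5 mm of the axis, foot 20 mm or more under the block top); the gripper holds the thermometer still (over 1 N), tip and ring within 4 mm of the port axis, ring within 6 mm of rim height, not touching the incubator; control vial still in well three (all of step 3 and linear speed of each of tall_vial, short_vial below 0.02 m/s and horizontal distance between control_vial and incubator below 0.02 m); the arm keeps its last pose, push and grip.
It fails at once if the thermometer touches the incubator (contact force between thermometer and incubator above 0.5 N).
It fails at once if the control vial is moved (distance of control_vial from where it was at the start of the episode above 0.012 m).
It fails at once if the saline bottle is moved (distance of saline_bottle from where it was at the start of the episode above 0.02 m).
It fails at once if the spirit bottle is moved (distance of spirit_bottle from where it was at the start of the episode above 0.02 m).
It fails at once if the plaster tape is moved (distance of plaster_tape from where it was at the start of the episode above 0.02 m).
It also fails if it takes over 72 s, if anything falls off the work surface, if the arm or the gripper's body presses on something with over 40 N, if the wrist force passes 120 N, or if a joint passes its speed limit or range.

### The arm

A 7-joint arm with a two-finger parallel gripper is mounted at the origin on a cart in front of the work surface, level with it; the furniture and walls round the work are solid. World frame = base frame: x ahead of the robot, y to its left, z up, the work surface at z = 0. Lengths are in m, angles in rad, forces in N, time in s.
With the tool pointing down it reaches from about 0.425 to 0.925 m from the base axis. Payload 6.8 kg.
Tool frame: the origin (TCP) lies at the very end of the fingers, on their centre line; the grasp point (between the pads) lies 19 mm behind it; z points along the fingers, y is the line along which they close (so a half turn about z gives the same grasp; the last joint's range is limited). The gripper opens to 85 mm and grips with 20 to 120 N. Pads are 22 mm wide; open, the fingers measure 114 mm over their backs; the gripper's body (76 mm by 85 mm) begins 54 mm behind the grasp point. The pads swing forward as they close: fully open they stand 13 mm farther back than shut.
Start: joints at [1.128, 0.477, 0.022, 1.555, -0.011, 1.109, -0.083], TCP at [0.222, -0.638, 0.206] pointing down, gripper open.
Joint ranges: [-2.96, 2.96], [-0.34, 2.1], [-1.41, 1.46], [0.24, 2.44], [-1.37, 4.51], [0.17, 1.92], [-2.96, 2.96]. Speed limits (rad/s): [2.39, 2.39, 3.14, 3.14, 3.14, 3.14, 3.14].

### API

Orientations are given as a unit quaternion [w, x, y, z].
In Python, from station import bot gives the robot as it stands. The module is installed in compiled form; this text tells all that it offers.
- The arm moves only by the shell command python3 -m jog 'ROWS' [OPENING] [FORCE]. ROWS is JSON, a list of rows, each a list of 4 numbers: the shift along the tool's x, y, z in cm, then the turn about the tool's z in rad. In form: [[x, y, z, spin], ...]. A call has 1 to 20 rows; each row is the pose to reach, as a shift and turn from the pose commanded when the call began, along the tool's axes at that moment; what a row does not reach only later rows make up. A row lasts 1/12 s, in which the tool goes at most 41.7 mm and 7.16 degrees, less where a joint would pass 70% of its speed; a pose out of reach is approached as far as the arm can. A call with a gripper value outside its range is refused whole. OPENING is the closure, from -1 (fully open) to 1 (shut), set as the call begins (- or left out, the last holds). The fingers move at their own pace and stop on an object; FORCE is the grip in N (left out, the last holds). Time passes only in rows, so rows that repeat a pose let the fingers close. It gives the time, the measured TCP pose, the force, the opening and the grip force at its end, in the units of the state.
- bot.get_obs(): the state, without advancing time (a new reading comes with each control period).
- bot.read_camera(name): name is "scene" or "top" or "wrist"; returns a dict with "pixels" (400x640x3 uint8, red, green, blue), "depth" (400x640 float32, m along the optical axis (not along the pixel's ray), 0 where there is no reading), "fovy" (degrees; the focal length in pixels is half the picture's height over the tangent of half this angle, whatever the lens; pixels are square), "cx", "cy" (the principal point, pixels), "pose" (4x4, takes a point from camera to world coordinates). Camera axes: x right, y down, z forward; pixel columns grow to the right and rows downward; lengths in m; the calibration is good to about 2 mm. A picture is of the moment at which its call begins.
- bot.hand_in(): hands the job in; it is judged then, once.
The state is a dict: "t": time; "q": joint angles; "joint_vel": joint speeds; "joint_torque": joint torques, N m; "eef_pos": TCP position; "tool_rot": TCP orientation; "contact_force": force on the tool from outside, world axes, zero at the start; "torque": the same for the moment, N m; "gripper_width": opening from 0.0 (shut) to 1.0 (fully open); "grasp_force": force on a finger pad.
Only numpy, scipy, OpenCV 4.12 (cv2) and the standard library are available. Lean on these libraries where they do the work, as an engineer would, in place of code of your own. Each camera call takes 0.05 s, during which the arm holds its last target. There are 200 camera calls.

## Working session

There is one attempt and no reset: what is moved stays moved. The work goes in short steps, Python scripts to look and compute and a shell command to move; the robot and the scene stay as the last step left them, time stands still between calls to the robot, and variables do not carry over. Pictures are saved under pics/ and viewed, at most 13 in all, crops included, and the job is handed in when it is done.

```bash
mkdir -p pics
cat > h.py <<'E'
import numpy as np, cv2
from station import bot
def cam(n):
    c=bot.read_camera(n); c['f']=200/np.tan(np.radians(c['fovy'])/2); c['pose']=np.array(c['pose']); return c
def cloud(c):
    v,u=np.mgrid[0:400,0:640]; d=c['depth']
    p=np.stack([(u-c['cx'])/c['f']*d,(v-c['cy'])/c['f']*d,d],-1)
    return p@c['pose'][:3,:3].T+c['pose'][:3,3]
def ray(c,u,v,z):
    r=c['pose'][:3,:3]@np.array([(u-c['cx'])/c['f'],(v-c['cy'])/c['f'],1]); o=c['pose'][:3,3]
    return o+r*(z-o[2])/r[2]
def proj(c,p):
    q=c['pose'][:3,:3].T@(np.array(p)-c['pose'][:3,3]); return c['f']*q[0]/q[2]+c['cx'],c['f']*q[1]/q[2]+c['cy']
def save(c,n): cv2.imwrite('pics/'+n+'.png',c['pixels'][:,:,::-1])
E
python3 - <<'E'
from h import *
for n in ['scene','top']:
    c=cam(n); save(c,n); np.savez(''+n+'.npz',**c); print(n,c['fovy'],c['pose'].round(3).tolist())
o=bot.get_obs(); print(o['eef_pos'],o['tool_rot'],o['gripper_width'],o['t'])
E
```

```text
scene 50.046170700225396 [[-0.78, -0.314, 0.54, -0.054], [-0.625, 0.375, -0.685, 0.809], [0.013, -0.872, -0.489, 0.689], [0.0, 0.0, 0.0, 1.0]]
top 51.15150427525648 [[-0.01, -0.995, 0.102, 0.439], [-1.0, 0.009, -0.007, -0.012], [0.006, -0.102, -0.995, 1.504], [0.0, 0.0, 0.0, 1.0]]
[ 0.22157553 -0.63699513  0.20512663] [-7.92267129e-04  9.86020913e-01  1.66619590e-01 -2.07023739e-04] 1.0026857240138463 0.1
```

View pics/top.png

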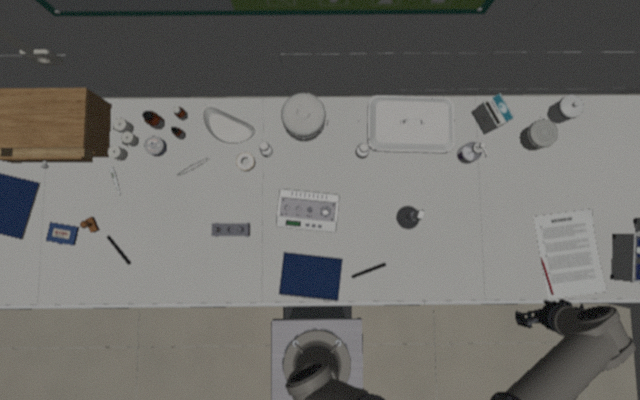

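View pics/scene.png

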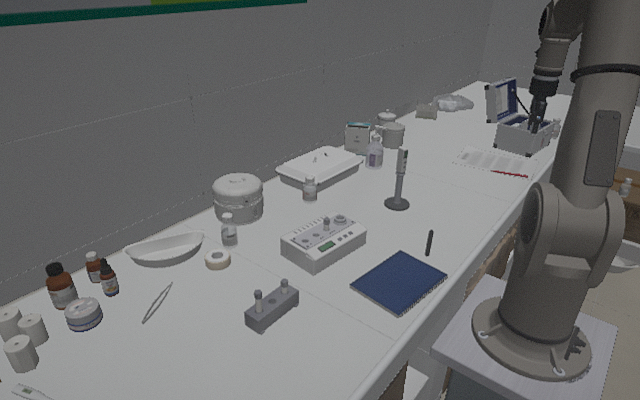

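The top view shows the rack at about (230,229), the incubator at (308,211) and the stand at (410,216). The scene view shows the vials at (258,300) and (284,285), and the port on the incubator's right. Next come rough positions.

Run:
```python
from h import *
T=dict(np.load('top.npz')); S=dict(np.load('scene.npz'))
P=cloud(T)
for nm,(u0,u1,v0,v1),zl,zh in [('rack',(200,262,215,245),.025,.05),('rackvials',(200,262,215,245),.06,.12),('inc',(268,348,180,238),.055,.07),('stand',(390,435,195,235),.1,.25),('standfoot',(390,435,195,235),.004,.03)]:
    p=P[v0:v1,u0:u1].reshape(-1,3); p=p[(p[:,2]>zl)&(p[:,2]<zh)]
    if len(p)<3: print(nm,len(p)); continue
    r=cv2.minAreaRect((p[:,:2]*1000).astype(np.float32)); print(nm,len(p),r,p[:,2].max())
Q=cloud(S)
for nm,(u0,u1,v0,v1),zl,zh in [('rack',(240,305,270,332),.036,.045),('vL',(245,270,285,315),.047,.12),('vR',(272,295,272,300),.047,.12),('inc',(275,372,205,275),.06,.07),('collar',(325,360,205,235),.074,.09),('ctl',(318,333,210,232),.07,.12),('therm',(380,415,145,215),.12,.25),('foot',(380,415,145,215),.003,.03)]:
    p=Q[v0:v1,u0:u1].reshape(-1,3); p=p[(p[:,2]>zl)&(p[:,2]<zh)]
    if len(p)<3: print(nm,len(p)); continue
    r=cv2.minAreaRect((p[:,:2]*1000).astype(np.float32)); print(nm,len(p),[np.round(x,1) for x in r],p[:,2].max().round(4))
c=cam('wrist'); save(c,'w0'); o=bot.get_obs(); print(c['pose'].round(3),c['fovy'],o['eef_pos'])
```

```text
rack 382 ((468.3166198730469, 298.35919189453125), (127.10845184326172, 38.440345764160156), 89.4101333618164) 0.049638652655324966
rackvials 43 ((469.20184326171875, 298.0235900878906), (92.82676696777344, 13.671952247619629), 89.67277526855469) 0.09830713866576057
inc 1988 ((531.3823852539062, 27.982208251953125), (209.75247192382812, 132.59173583984375), 83.91844940185547) 0.06998648156140486
stand 124 ((507.0935363769531, -327.16058349609375), (23.989469528198242, 30.449907302856445), 69.43333435058594) 0.2071994247921103
standfoot 384 ((516.4832763671875, -347.8074035644531), (159.90390014648438, 140.2613525390625), 89.41664123535156) 0.02808493019161351
rack 758 [array([470.2, 300.5]), array([129.3,  47.6]), np.float64(89.2)] 0.045
vL 150 [array([469.5, 341.9]), array([14.7, 13.8]), np.float64(7.7)] 0.0984
vR 93 [array([465.5, 265.3]), array([15.8, 26. ]), np.float64(48.1)] 0.0774
inc 1711 [array([534.9,  29.5]), array([211.8, 134.3]), np.float64(84.3)] 0.07
collar 92 [array([525.1, -10.3]), array([31.9, 75.7]), np.float64(9.8)] 0.0891
ctl 72 [array([539.4,  22.8]), array([28.4, 20.3]), np.float64(27.1)] 0.1022
therm 268 [array([ 509.1, -327. ]), array([25.5, 33.5]), np.float64(60.4)] 0.2066
foot 1065 [array([ 626.3, -539.9]), array([138.1, 635.2]), np.float64(28.4)] 0.0298
[[ 0.328 -0.912 -0.246  0.284]
 [-0.945 -0.317 -0.084 -0.616]
 [-0.002  0.259 -0.966  0.375]
 [ 0.     0.     0.     1.   ]] 65.90250381982989 [ 0.22164463 -0.63706319  0.20524332]
```

View pics/w0.png

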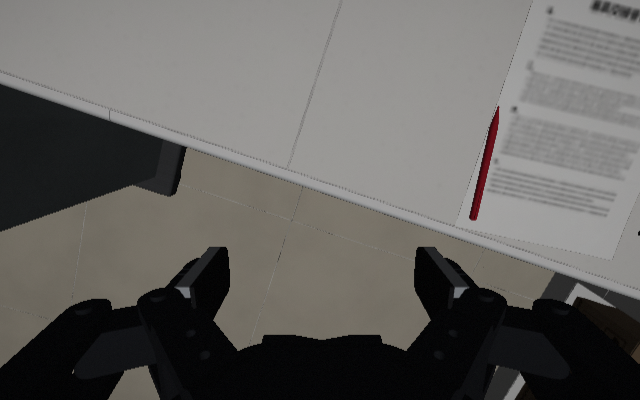

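```bash
python3 -m jog '[[4,-2,-4,-0.1],[8,-5,-8,-0.2],[12,-8,-11,-0.3],[15,-11,-12,-0.4],[18,-15,-12,-0.5],[21,-19,-12,-0.6],[24,-23,-12,-0.7],[27,-27,-12,-0.8],[30,-31,-12,-0.9],[33,-35,-12,-1],[36,-39,-12,-1.1],[38,-43,-12,-1.13],[40,-47,-12,-1.13],[41,-50,-12,-1.13],[42,-52,-12,-1.13],[42.5,-52.6,-12,-1.13],[42.5,-52.6,-12,-1.13],[42.5,-52.6,-12,-1.13]]' -1
python3 - <<'E'
from h import *
c=cam('wrist'); save(c,'w1'); np.savez('w1.npz',**c); o=bot.get_obs(); print(o['eef_pos'],o['tool_rot'],o['q'].round(2),o['t'])
E
```

```text
t: 1.65
eef_pos: [0.4506, 0.0062, 0.3265]
tool_rot: [-0.0, 0.741, 0.672, 0.001]
contact_force: [-0.2, 0.7, 0.2]
gripper_width: 1.002
grasp_force: 0.0
[0.4506575  0.00517471 0.32636655] [-2.27599985e-04  7.40533483e-01  6.72018790e-01  9.24676734e-04] [ 0.49  0.04 -0.65  1.86  0.02  1.25 -0.26] 1.7
```

View pics/w1.png

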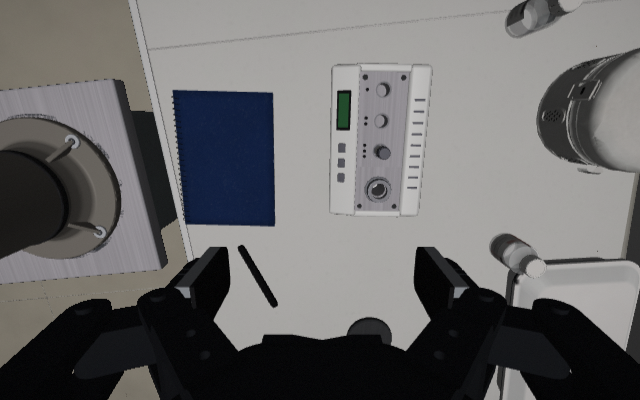

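The wrist view shows well one near (382,89), well two (381,121), the control vial (383,153) and the port (377,189), with dots left of each well. I'll refine these now.

```bash
cat >> h.py <<'E'
def ell(c,u,v,r,thr=None,inv=True):
    """sub-pixel centre of the dark (inv) blob nearest u,v in a 2r window, 8x upsampled; Otsu"""
    g=cv2.cvtColor(c['pixels'],cv2.COLOR_RGB2GRAY)[v-r:v+r,u-r:u+r]
    k=8; G=cv2.resize(g,None,fx=k,fy=k,interpolation=cv2.INTER_CUBIC)
    t=thr if thr else cv2.threshold(G,0,255,cv2.THRESH_OTSU)[0]
    m=((G<t) if inv else (G>t)).astype(np.uint8)
    cs=[x for x in cv2.findContours(m,cv2.RETR_EXTERNAL,cv2.CHAIN_APPROX_NONE)[0] if len(x)>40]
    out=[]
    for x in cs:
        e=cv2.fitEllipse(x); out.append((abs(e[0][0]-r*k)+abs(e[0][1]-r*k),((e[0][0]+.5)/k-.5+u-r,(e[0][1]+.5)/k-.5+v-r),(e[1][0]/k,e[1][1]/k)))
    return sorted(out)[:2],t
E
python3 - <<'E'
from h import *
c=dict(np.load('w1.npz'))
for n,u,v,r,z in [('w1',382,89,11,.066),('w2',381,121,11,.066),('port',377,189,16,.08)]:
    for thr in (None,70,100):
        es,t=ell(c,u,v,r,thr)
        for e in es: print(n,t,np.round(e[1],1),np.round(e[2],1),ray(c,*e[1],z).round(4), 'd mm',np.round(np.array(e[2])/c['f']*(c['pose'][2,3]-z)*1000,1))
P=cloud(c); 
m=np.zeros((400,640),np.uint8); m[60:222,325:436]=((P[60:222,325:436,2]>.058)&(P[60:222,325:436,2]<.09)); 
cs=max(cv2.findContours(m,cv2.RETR_EXTERNAL,cv2.CHAIN_APPROX_NONE)[0],key=len)[:,0]
pts=np.array([ray(c,u,v,.066)[:2] for u,v in cs]).astype(np.float32)*1000
print(cv2.minAreaRect(pts))
im=cv2.resize(c['pixels'][60:222,325:436,::-1],None,fx=4,fy=3.6,interpolation=cv2.INTER_CUBIC); cv2.imwrite('pics/c1.png',im)
E
```

```text
w1 98.0 [384.4  88.6] [10.4 13.2] [0.5437 0.0995 0.066 ] d mm [14.5 18.4]
w1 70 [384.   88.8] [10.1 11.7] [0.5432 0.0993 0.066 ] d mm [14.  16.3]
w1 100 [384.3  88.6] [10.6 13.3] [0.5436 0.0994 0.066 ] d mm [14.8 18.6]
w2 100.0 [382.  120.9] [10.8 12.7] [0.5386 0.0586 0.066 ] d mm [15.1 17.7]
w2 70 [382.7 120.6] [ 8.4 10.8] [0.5396 0.0589 0.066 ] d mm [11.7 15.1]
w2 100 [382.  120.9] [10.8 12.7] [0.5386 0.0586 0.066 ] d mm [15.1 17.7]
port 96.0 [377.3 188.8] [20.2 24.2] [ 0.5252 -0.0315  0.08  ] d mm [27.2 32.7]
port 96.0 [378.9 190.8] [14.3 15.1] [ 0.5272 -0.0345  0.08  ] d mm [19.3 20.4]
port 70 [378.  189.5] [ 9.9 13.8] [ 0.5261 -0.0325  0.08  ] d mm [13.3 18.6]
port 70 [381.3 193.6] [26.5 31.8] [ 0.5303 -0.0388  0.08  ] d mm [35.8 42.9]
port 100 [378.2 190. ] [24.6 25.8] [ 0.5264 -0.0333  0.08  ] d mm [33.3 34.9]
port 100 [378.8 190.8] [14.4 15.3] [ 0.5271 -0.0345  0.08  ] d mm [19.4 20.6]
((531.0582885742188, 27.612472534179688), (207.48509216308594, 130.31103515625), 83.66431427001953)
```

View pics/c1.png

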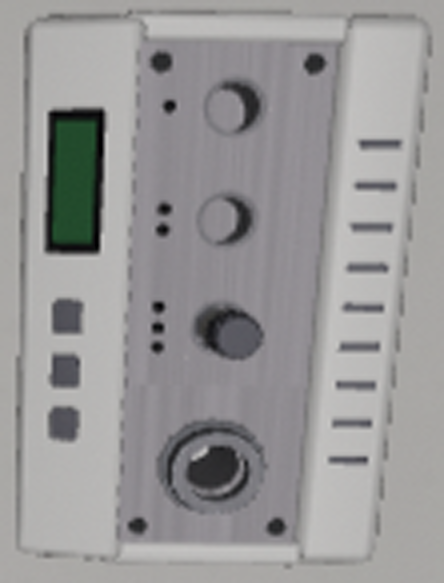

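The crop confirms one, two and three dots beside the two empty wells and the control vial, with the port below. On to the rack.

```bash
python3 -m jog '[[4,0,0,0],[8,0,1,0],[12,-0.5,3,0],[16,-0.8,5,0],[20,-0.9,7,0],[23,-0.9,7.6,0],[25.5,-0.9,7.6,0],[26.5,-0.9,7.6,0],[26.5,-0.9,7.6,0],[26.5,-0.9,7.6,0]]' -1
python3 - <<'E'
from h import *
c=cam('wrist'); save(c,'w2'); np.savez('w2.npz',**c); o=bot.get_obs(); print(o['eef_pos'],o['tool_rot'],o['q'].round(2),o['t'])
P=cloud(c)
for nm,lo,hi in [('tall',.082,.11),('short',.062,.079),('rack',.036,.046)]:
    m=(P[...,2]>lo)&(P[...,2]<hi)&(abs(P[...,0]-.469)<.04)&(P[...,1]>.2)&(P[...,1]<.4)&(c['depth']>.1)
    if nm=='tall': m&=P[...,1]>.3
    if nm=='short': m&=P[...,1]<.3
    p=P[m]; print(nm,len(p)); 
    if len(p)>5: print(cv2.minAreaRect((p[:,:2]*1000).astype(np.float32)), np.median(p,0).round(4),proj(c,np.median(p,0)))
E
```

```text
t: 2.53
eef_pos: [0.4699, 0.262, 0.2498]
tool_rot: [0.0, 0.744, 0.668, -0.0]
contact_force: [0.4, -0.1, 0.3]
gripper_width: 0.997
grasp_force: 0.0
[0.47005846 0.26119682 0.24984068] [ 5.73881894e-04  7.44281407e-01  6.67865687e-01 -5.30549321e-04] [ 0.05  0.31 -0.81  1.79  0.25  1.15 -0.95] 2.5833
tall 214
((468.69976806640625, 338.7962951660156), (15.701871871948242, 16.203630447387695), 64.41954803466797) [0.4688 0.3388 0.0957] (np.float64(312.00347448614525), np.float64(105.51386594250161))
short 178
((467.7266540527344, 259.10009765625), (16.47907257080078, 15.60434627532959), 41.167144775390625) [0.4679 0.2601 0.0755] (np.float64(319.7620466731021), np.float64(178.3433165418898))
rack 3367
((468.2191467285156, 298.95794677734375), (128.31875610351562, 44.09779739379883), 89.44232177734375) [0.4688 0.3048 0.043 ] (np.float64(316.55238003983857), np.float64(136.55654451702713))
```

View pics/w2.png

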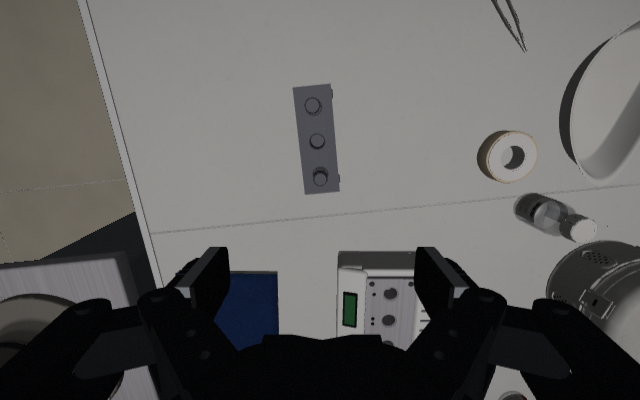

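The view shows the rack upright with the tall vial at (312,105), the empty middle hole at (317,141) and the short vial at (320,178). Depth puts both caps where the sizes say they should be. Grasping the tall one.

```bash
python3 -m jog '[[3,-0.4,1,0],[6,-0.8,3,0],[7.5,-1,6,0],[7.7,-1,9,0],[7.7,-1,12,0],[7.7,-1,14.5,0],[7.7,-1,14.5,0],[7.7,-1,14.5,0],[7.7,-1,14.5,0]]' 0.2 30 && python3 -c "
from h import *
o=bot.get_obs();print(o['eef_pos'],o['tool_rot'])"
```

```text
t: 3.33
eef_pos: [0.4691, 0.3405, 0.1068]
tool_rot: [0.0, 0.744, 0.668, 0.001]
contact_force: [-0.1, -0.4, 0.3]
gripper_width: 0.4
grasp_force: 0.0
[0.46913554 0.34046463 0.10681595] [4.31750215e-04 7.44216751e-01 6.67937218e-01 1.05600085e-03]
```

```bash
python3 -m jog '[[-0.15,-0.1,1,0],[-0.15,-0.1,2,0],[-0.15,-0.1,3,0],[-0.15,-0.1,3.6,0],[-0.15,-0.1,3.9,0],[-0.15,-0.1,3.9,0],[-0.15,-0.1,3.9,0]]' 0.2 30 && python3 -m jog '[[0,0,0,0],[0,0,0,0],[0,0,0,0],[0,0,0,0],[0,0,0,0],[0,0,0,0]]' 1 30
```

```text
t: 3.92
eef_pos: [0.4664, 0.3398, 0.0658]
tool_rot: [-0.0, 0.743, 0.669, -0.0]
contact_force: [-1.2, -0.0, 0.3]
gripper_width: 0.4
grasp_force: 0.0
t: 4.42
eef_pos: [0.4668, 0.3399, 0.0664]
tool_rot: [0.0, 0.744, 0.669, 0.0]
contact_force: [0.8, 0.5, 3.3]
gripper_width: 0.135
grasp_force: 27.2
```

```bash
python3 -m jog '[[0,0,-1,0],[0,0,-3,0],[0,0,-6,0],[-0.5,0,-9,0],[-2.5,0.5,-12,0],[-5.5,1.5,-15,0],[-9,2.5,-17,0],[-12.5,3.5,-18,0],[-16,4.5,-18.4,0],[-19.5,5.5,-18.4,0],[-23,6.5,-18.4,0],[-26.5,7.5,-18.4,0],[-30,8.5,-18.4,0],[-33,9.5,-18.4,0],[-36,10,-18.4,0],[-38,10.4,-18.4,0],[-39,10.6,-18.4,0],[-39.1,10.6,-18.4,0],[-39.1,10.6,-18.4,0],[-39.1,10.6,-18.4,0]]'
python3 - <<'E'
from h import *
c=cam('wrist'); save(c,'w3'); np.savez('w3.npz',**c); o=bot.get_obs(); print(o['eef_pos'],o['tool_rot'],o['grasp_force'],o['t'])
P=cloud(c)
def rect(nm,m):
    p=P[m&(c['depth']>.1)&(P[...,1]<.18)&(abs(P[...,0]-.53)<.11)]
    if len(p)>5: print(nm,len(p),cv2.minAreaRect((p[:,:2]*1000).astype(np.float32)),np.median(p[:,2]).round(4))
rect('block',(P[...,2]>.06)&(P[...,2]<.07)&(P[...,1]>-.09))
rect('collar',(P[...,2]>.0765)&(P[...,2]<.087)&(P[...,1]<0)&(P[...,1]>-.06)&(abs(P[...,0]-.527)<.03))
p=P[(P[...,2]>.09)&(P[...,2]<.107)&(abs(P[...,0]-.535)<.03)&(abs(P[...,1]-.02)<.025)]
print('ctl',len(p),p.mean(0) if len(p) else 0)
for a,b in [('w1',(.5405,.099)),('w2',(.536,.059))]:
    m=(np.hypot(P[...,0]-b[0],P[...,1]-b[1])<.016)&(P[...,2]<.06)&(c['depth']>.1)
    print(a,m.sum(),proj(c,(*b,.066)),proj(c,(.525,-.0335,.08)))
E
```

```text
t: 6.08
eef_pos: [0.5304, -0.0582, 0.2503]
tool_rot: [-0.0, 0.743, 0.67, 0.0]
contact_force: [0.3, -0.5, -0.1]
gripper_width: 0.128
grasp_force: 27.0
[ 0.53050105 -0.05808409  0.25028745] [-1.56909641e-04  7.42524284e-01  6.69819040e-01  3.40640046e-04] 26.97336907234785 6.1333
block 19455 ((533.3208618164062, 22.520248413085938), (201.41986083984375, 129.01275634765625), 83.73369598388672) 0.0663
collar 394 ((527.2708740234375, -34.46310806274414), (31.755935668945312, 30.82636833190918), 83.26708221435547) 0.0817
ctl 217 [0.53308327 0.01891366 0.10040727]
w1 203 (np.float64(314.99659576171604), np.float64(24.524033620051995)) (np.float64(313.9030359046473), np.float64(155.9458366763984))
w2 196 (np.float64(314.90054458101577), np.float64(66.6141667567257)) (np.float64(313.9030359046473), np.float64(155.9458366763984))
```

View pics/w3.png

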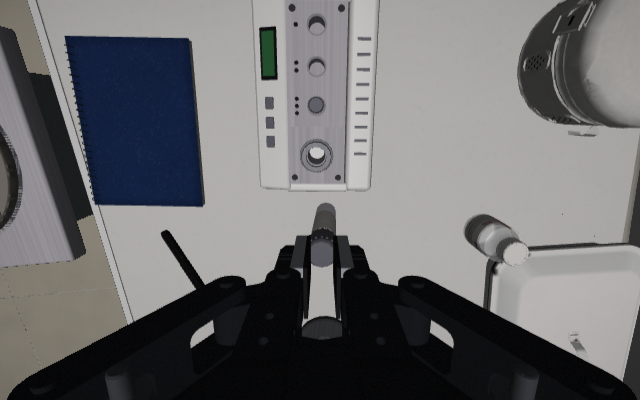

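The view shows the held tall vial with its foot near (325,208) and the wells ahead at (316,24) and (316,67). I'll check whether the vial hangs straight and work out the move.

Run:
```python
from h import *
c=dict(np.load('w3.npz')); t=np.array([.5305,-.0581,.2503])
print(proj(c,t-[0,0,.0504]),proj(c,t+[0,0,.0276]),proj(c,t+[0,0,.0111]))
P=cloud(c)
for a,b in [(.2,.22),(.22,.24),(.24,.255),(.255,.285)]:
    m=(P[...,2]>a)&(P[...,2]<b)&(np.hypot(P[...,0]-t[0],P[...,1]-t[1])<.02); p=P[m]; print(a,len(p),p.min(0).round(4) if len(p) else 0,p.max(0).round(4) if len(p) else 0)
m=(np.abs(c['depth'])>0)
g=cv2.cvtColor(c['pixels'],cv2.COLOR_RGB2GRAY); 
for v in (206,210,215,220,225,230): print(v,g[v,305:345:2])
X=np.array([.108,.994]);Y=np.array([.994,-.108])
d=np.array([.5418,.0986])-t[:2]; print(d@X,d@Y)
```

```text
(np.float64(321.2032351539656), np.float64(207.57308215711328)) (np.float64(321.1933950444909), np.float64(251.59632504151915)) (np.float64(321.196203575001), np.float64(239.0313610932771))
0.2 85 [ 0.5263 -0.059   0.2084] [ 0.5403 -0.0516  0.2199]
0.22 184 [ 0.5256 -0.0593  0.22  ] [ 0.5398 -0.0517  0.24  ]
0.24 184 [ 0.5245 -0.0588  0.2401] [ 0.539  -0.0513  0.255 ]
0.255 1040 [ 0.5141 -0.0705  0.2551] [ 0.5485 -0.0467  0.285 ]
206 [174 174 174 174 175 174 162  81  83  83  84  83  83  84 115 173 173 174
 173 174]
210 [174 174 173 175 173 174  82  79  79  75  72  80  82  82  80 125 174 174
 174 173]
215 [175 174 174 174 173 115  63  65  68  68  67  68  69  65  67 101 173 174
 175 173]
220 [175 174 174 174 173  62  64  68  71  73  72  72  68  67  66  62 175 174
 175 173]
225 [174 173 174 174  86  65  68  69  71  71  70  71  71  68  65  63 176 174
 173 175]
230 [173 174 173 167  57  40  28  27  26  26  27  26  36  73  66  62 174 174
 174 174]
0.15698020000000001 -0.0056914000000000235
```

```bash
python3 -m jog '[[3,-0.2,0,0],[6,-0.4,0,0],[9,-0.6,1,0],[12,-0.8,3,0],[14.5,-0.9,6,0],[15.5,-0.9,9,0],[15.7,-0.9,11,0],[15.7,-0.9,12,0],[15.7,-0.9,12,0],[15.7,-0.9,12,0]]'
python3 - <<'E'
from h import *
c=cam('wrist'); o=bot.get_obs(); t=o['eef_pos']; print(t,o['tool_rot'])
P=cloud(c)
for a,b in [(.083,.092),(.092,.105),(.105,.125)]:
    m=(P[...,2]>a)&(P[...,2]<b)&(np.hypot(P[...,0]-t[0],P[...,1]-t[1])<.02); p=P[m]; print(a,len(p),p.min(0).round(4) if len(p) else 0,p.max(0).round(4) if len(p) else 0)
E
```

```text
t: 6.97
eef_pos: [0.5383, 0.0971, 0.1305]
tool_rot: [-0.0, 0.743, 0.669, 0.0]
contact_force: [0.1, -0.3, 0.3]
gripper_width: 0.13
grasp_force: 27.0
[0.53899413 0.09691229 0.13123975] [4.46723620e-04 7.43619372e-01 6.68602659e-01 7.17531679e-04]
0.083 24 [0.5355 0.0965 0.0883] [0.5481 0.1025 0.092 ]
0.092 99 [0.5347 0.0962 0.0922] [0.548  0.1028 0.105 ]
0.105 193 [0.5336 0.0965 0.1054] [0.5475 0.1034 0.1249]
```

```bash
python3 -m jog '[[0.2,0,0.5,0],[0.2,0,1.2,0],[0.2,0,1.9,0],[0.2,0,2.6,0],[0.2,0,3.2,0],[0.2,0,3.6,0],[0.2,0,3.85,0],[0.2,0,3.85,0],[0.2,0,3.85,0]]'
```

```text
t: 7.77
eef_pos: [0.5386, 0.0989, 0.0916]
tool_rot: [0.0, 0.744, 0.669, 0.0]
contact_force: [-0.1, 0.2, 1.5]
gripper_width: 0.129
grasp_force: 27.7
```

```bash
python3 -m jog '[[0,0,0,0],[0,0,0,0],[0,0,0,0],[0,0,0,0],[0,0,0,0]]' 0.2 && python3 -m jog '[[0,0,-1,0],[0,0,-3,0],[0,0,-6,0],[-2,0,-9,0],[-4,0,-12,0],[-5,0,-13,0],[-5,0,-13,0],[-5,0,-13,0]]'
python3 - <<'E'
from h import *
c=cam('wrist'); np.savez('w4.npz',**c); P=cloud(c); o=bot.get_obs(); print(o['eef_pos'],o['tool_rot'])
m=(P[...,2]>.105)&(P[...,2]<.13)&(np.hypot(P[...,0]-.5418,P[...,1]-.0986)<.03); p=P[m]; print(len(p),p.mean(0),p.min(0),p.max(0))
E
```

```text
t: 8.18
eef_pos: [0.5384, 0.0986, 0.0914]
tool_rot: [0.0, 0.744, 0.669, -0.0]
contact_force: [0.0, -0.5, 0.3]
gripper_width: 0.4
grasp_force: 0.0
t: 8.85
eef_pos: [0.5334, 0.0486, 0.2223]
tool_rot: [0.001, 0.744, 0.668, 0.001]
contact_force: [-1.7, 1.4, -1.3]
gripper_width: 0.405
grasp_force: 0.0
[0.53270773 0.04934434 0.22127895] [-1.63054102e-04  7.43557712e-01  6.68671741e-01 -7.15915250e-05]
282 [0.54318647 0.09787573 0.12045573] [0.53515855 0.08933328 0.10561109] [0.55116152 0.10595865 0.12299443]
```

```bash
python3 -m jog '[[3,-1.3,0,0],[6.5,-2.8,0,0],[10,-4.3,0,0],[13.5,-5.8,0,0],[17,-7.3,1,0],[19,-8.3,4,0],[20.2,-8.7,8,0],[20.2,-8.7,11,0],[20.2,-8.7,12.2,0],[20.2,-8.7,12.2,0],[20.2,-8.7,12.2,0],[20.2,-8.7,12.2,0]]' && python3 -c "
from h import *
o=bot.get_obs();print(o['eef_pos'],o['tool_rot'])"
```

```text
t: 9.9
eef_pos: [0.469, 0.2596, 0.1009]
tool_rot: [0.0, 0.744, 0.668, 0.001]
contact_force: [0.2, 1.0, -0.1]
gripper_width: 0.402
grasp_force: 0.0
[0.4689975  0.25956068 0.10092453] [1.42840974e-04 7.43768440e-01 6.68436566e-01 1.02194873e-03]
```

```bash
python3 -m jog '[[0,0,1,0],[0,0,2,0],[0,0,3,0],[0,0,4,0],[0,0,4.8,0],[0,0,5.3,0],[0,0,5.3,0],[0,0,5.3,0]]' && python3 -m jog '[[0,0,0,0],[0,0,0,0],[0,0,0,0],[0,0,0,0],[0,0,0,0],[0,0,0,0]]' 1 30
```

```text
t: 10.57
eef_pos: [0.4678, 0.2591, 0.0462]
tool_rot: [-0.0, 0.743, 0.669, -0.0]
contact_force: [0.1, -0.1, 0.4]
gripper_width: 0.403
grasp_force: 0.0
t: 11.07
eef_pos: [0.4685, 0.2593, 0.047]
tool_rot: [0.0, 0.744, 0.669, 0.001]
contact_force: [-0.3, -0.6, 4.0]
gripper_width: 0.122
grasp_force: 25.6
```

```bash
python3 -m jog '[[0,0,-1,0],[0,0,-3,0],[0,0,-6,0],[0,0,-9,0],[-1,0.5,-12,0],[-3,1.5,-15,0],[-6,3,-16,0],[-9,4.5,-16,0],[-12,6,-16,0],[-15,7.5,-16,0],[-17.5,8.5,-16,0],[-19.2,9,-16,0],[-19.2,9,-15,0],[-19.2,9,-12,0],[-19.2,9,-9.5,0],[-19.2,9,-7.5,0],[-19.2,9,-7,0],[-19.2,9,-7,0],[-19.2,9,-7,0]]'
python3 - <<'E'
from h import *
c=cam('wrist'); o=bot.get_obs(); t=o['eef_pos']; print(t,o['tool_rot'])
P=cloud(c)
for a,b in [(.086,.094),(.094,.105),(.105,.12)]:
    m=(P[...,2]>a)&(P[...,2]<b)&(np.hypot(P[...,0]-t[0],P[...,1]-t[1])<.018); p=P[m]; print(a,len(p),p.min(0).round(4) if len(p) else 0,p.max(0).round(4) if len(p) else 0)
E
```

```text
t: 12.65
eef_pos: [0.5373, 0.0595, 0.1172]
tool_rot: [-0.0, 0.743, 0.669, 0.0]
contact_force: [-0.1, -0.1, -0.3]
gripper_width: -0.0
grasp_force: 0.0
[0.53789242 0.05940594 0.1177805 ] [3.74447156e-04 7.43332405e-01 6.68921614e-01 8.17702652e-04]
0.086 0 0 0
0.094 0 0 0
0.105 0 0 0
```

The gripper is empty, so the short vial slipped. I'll look for it.

```bash
python3 -m jog '[[-2,0,-5,0],[-4,0,-10,0],[-4,0,-14,0],[-4,0,-14,0],[-4,0,-14,0]]'
python3 - <<'E'
from h import *
c=cam('wrist'); save(c,'w5'); np.savez('w5.npz',**c); s=cam('scene'); save(s,'s5'); P=cloud(c); print(bot.get_obs()['eef_pos'])
im=np.vstack([cv2.resize(s['pixels'][180:360,180:440],(624,432)) ,cv2.resize(c['pixels'],(624,390))[:160]])
cv2.imwrite('pics/x5.png',im[:,:,::-1])
for cc in (c,s):
    P=cloud(cc); m=(P[...,2]>.05)&(P[...,2]<.1)&(abs(P[...,0]-.468)<.03)&(abs(P[...,1]-.2592)<.03); p=P[m]; print(len(p),np.median(p,0) if len(p) else 0, p.max(0) if len(p) else 0)
E
```

```text
t: 13.12
eef_pos: [0.5366, 0.019, 0.2638]
tool_rot: [0.004, 0.744, 0.668, 0.004]
contact_force: [0.7, 0.3, -0.2]
gripper_width: 0.004
grasp_force: 0.0
[0.53383929 0.0189953  0.25865668]
0 0 0
87 [0.47196584 0.26455882 0.0679237 ] [0.48269758 0.27007906 0.07773929]
```

View pics/x5.png

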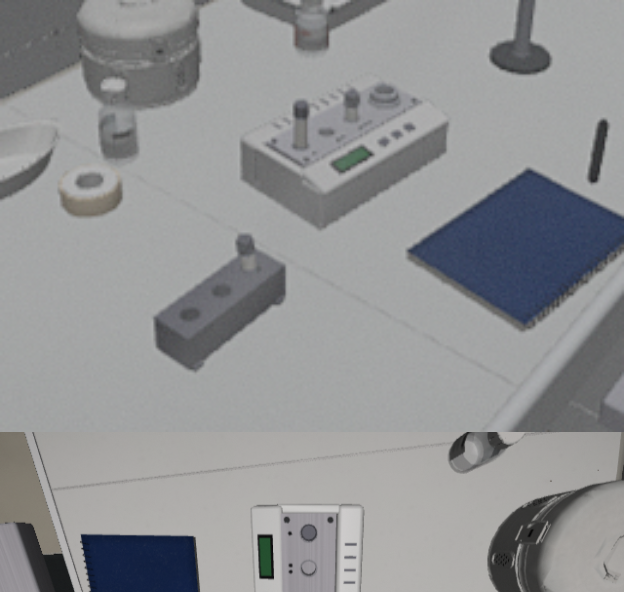

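The vial is still standing in its rack hole (248,250 in the enlarged crop), and the tall one stands in well one. I'll measure it again and grip harder.

```bash
python3 -m jog '[[3,-2,0,0],[6,-4,0,0],[9,-6,1,0],[12,-7.5,3,0],[13.3,-8.1,5,0],[13.3,-8.1,5,0],[13.3,-8.1,5,0],[13.3,-8.1,5,0]]' 0.2 60
python3 - <<'E'
from h import *
c=cam('wrist'); o=bot.get_obs(); t=o['eef_pos']; print(t,o['tool_rot'])
P=cloud(c)
m=(P[...,2]>.068)&(P[...,2]<.085)&(np.hypot(P[...,0]-.468,P[...,1]-.259)<.02); p=P[m]; print(len(p),np.median(p,0),p.min(0),p.max(0),cv2.minAreaRect((p[:,:2]*1000).astype(np.float32)))
E
```

```text
t: 13.88
eef_pos: [0.4668, 0.1588, 0.2065]
tool_rot: [-0.0, 0.744, 0.668, -0.0]
contact_force: [-0.0, -0.2, 0.4]
gripper_width: 0.402
grasp_force: 0.0
[0.46730229 0.15861948 0.20687761] [2.17429622e-04 7.44133897e-01 6.68030450e-01 1.15529521e-04]
274 [0.47495952 0.25859858 0.07503249] [0.46694561 0.25061754 0.06810203] [0.48304019 0.26714451 0.07760641] ((474.9635925292969, 258.7527160644531), (16.26642608642578, 15.793060302734375), 84.29994201660156)
```

```bash
python3 -m jog '[[3,-0.3,0,0],[6,-0.6,1,0],[9,-0.8,4,0],[10,-0.8,7,0],[10,-0.8,9.5,0],[10,-0.8,10.6,0],[10,-0.8,10.6,0],[10,-0.8,10.6,0],[10,-0.8,10.6,0]]' 0 60 && python3 -c "
from h import *
o=bot.get_obs();print(o['eef_pos'],o['tool_rot'])"
```

```text
t: 14.68
eef_pos: [0.4707, 0.2597, 0.1022]
tool_rot: [0.001, 0.744, 0.668, 0.001]
contact_force: [-0.0, -1.0, -0.1]
gripper_width: 0.497
grasp_force: 0.0
[0.47066383 0.25966807 0.10223625] [5.10592363e-04 7.44215166e-01 6.67938635e-01 1.22696399e-03]
```

```bash
python3 -m jog '[[-0.1,0,1,0],[-0.1,0,2,0],[-0.1,0,3,0],[-0.1,0,4,0],[-0.1,0,5,0],[-0.1,0,5.7,0],[-0.1,0,5.7,0],[-0.1,0,5.7,0]]' && python3 -m jog '[[0,0,0,0],[0,0,0,0],[0,0,0,0],[0,0,0,0],[0,0,0,0],[0,0,0,0],[0,0,0,0]]' 1 60 && python3 -m jog '[[0,0,-0.3,0],[0,0,-0.6,0],[0,0,-1,0],[0,0,-1.5,0],[0,0,-2,0],[0,0,-2.5,0],[0,0,-3,0],[0,0,-3.5,0],[0,0,-4,0],[0,0,-4.5,0],[0,0,-4.5,0]]'
```

```text
t: 15.35
eef_pos: [0.4686, 0.2589, 0.0429]
tool_rot: [-0.0, 0.743, 0.669, -0.001]
contact_force: [-0.5, -0.3, 0.1]
gripper_width: 0.499
grasp_force: 0.0
t: 15.93
eef_pos: [0.4695, 0.2592, 0.044]
tool_rot: [0.0, 0.744, 0.669, 0.001]
contact_force: [0.3, 0.0, 4.6]
gripper_width: 0.128
grasp_force: 58.9
t: 16.85
eef_pos: [0.4695, 0.2593, 0.0896]
tool_rot: [0.0, 0.744, 0.669, 0.001]
contact_force: [0.4, 0.1, -0.0]
gripper_width: 0.132
grasp_force: 58.6
```

```bash
python3 -m jog '[[0,0,-2,0],[0,0,-5,0],[-1,0.5,-8,0],[-3,1.5,-11,0],[-6,3,-12,0],[-9,4.5,-12,0],[-12,6,-12,0],[-15,7.3,-12,0],[-17.5,8.3,-12,0],[-19.2,8.9,-12,0],[-19.2,8.9,-10,0],[-19.2,8.9,-7,0],[-19.2,8.9,-4.5,0],[-19.2,8.9,-3,0],[-19.2,8.9,-2.5,0],[-19.2,8.9,-2.5,0],[-19.2,8.9,-2.5,0]]'
python3 - <<'E'
from h import *
c=cam('wrist'); o=bot.get_obs(); t=o['eef_pos']; print(t,o['tool_rot'])
P=cloud(c)
for a,b in [(.083,.092),(.092,.1),(.1,.115)]:
    m=(P[...,2]>a)&(P[...,2]<b)&(np.hypot(P[...,0]-t[0],P[...,1]-t[1])<.018); p=P[m]; print(a,len(p),p.min(0).round(4) if len(p) else 0,p.max(0).round(4) if len(p) else 0)
E
```

```text
t: 18.27
eef_pos: [0.5376, 0.0589, 0.1141]
tool_rot: [0.0, 0.743, 0.669, 0.0]
contact_force: [-0.2, 0.6, -0.2]
gripper_width: 0.124
grasp_force: 58.6
[0.53801422 0.05895825 0.11462959] [4.41132100e-04 7.43534508e-01 6.68696993e-01 7.55771443e-04]
0.083 0 0 0
0.092 50 [0.5281 0.0608 0.0937] [0.5409 0.066  0.1   ]
0.1 146 [0.5285 0.0594 0.1003] [0.5419 0.0663 0.1149]
```

```bash
python3 -m jog '[[0,0.3,0.3,0],[0,0.3,0.8,0],[0,0.3,1.4,0],[0,0.3,2,0],[0,0.3,2.6,0],[0,0.3,3.2,0],[0,0.3,3.7,0],[0,0.3,4.1,0],[0,0.3,4.3,0],[0,0.3,4.3,0]]'
```

```text
t: 19.15
eef_pos: [0.5399, 0.0582, 0.07]
tool_rot: [-0.0, 0.744, 0.669, -0.0]
contact_force: [0.4, -0.9, -0.0]
gripper_width: 0.127
grasp_force: 58.6
```

```bash
python3 -m jog '[[0,0,0.1,0],[0,0,0.1,0],[0,0,0.1,0],[0,0,0.1,0],[0,0,0.1,0]]' 0.2 && python3 -m jog '[[0,0,-1,0],[0,0,-3,0],[0,0,-6,0],[-2,0,-9,0],[-5,0,-12,0],[-8,0,-15,0],[-10,0,-17,0],[-10,0,-17,0],[-10,0,-17,0],[-10,0,-17,0]]'
python3 - <<'E'
from h import *
c=cam('wrist'); save(c,'w6'); np.savez('w6.npz',**c); P=cloud(c); o=bot.get_obs(); print(o['eef_pos'],o['tool_rot'],o['q'].round(2))
for n,(x,y),z in [('tall',(.5418,.0986),.112),('short',(.5375,.0589),.092),('ctl',(.533,.0189),.092)]:
    m=(P[...,2]>z)&(P[...,2]<z+.02)&(np.hypot(P[...,0]-x,P[...,1]-y)<.018); p=P[m]; print(n,len(p),cv2.minAreaRect((p[:,:2]*1000).astype(np.float32)),np.median(p[:,2]))
m=(P[...,2]>.0765)&(P[...,2]<.087)&(np.hypot(P[...,0]-.527,P[...,1]+.034)<.024)
p=P[m]; print('col',len(p),cv2.minAreaRect((p[:,:2]*1000).astype(np.float32)),cv2.minEnclosingCircle((p[:,:2]*1000).astype(np.float32)),np.median(p[:,2]))
T=cam('top'); Q=cloud(T); m=(Q[...,2]>.15)&(Q[...,2]<.25)&(np.hypot(Q[...,0]-.508,Q[...,1]+.327)<.04);p=Q[m]; print(len(p),cv2.minAreaRect((p[:,:2]*1000).astype(np.float32)))
E
```

```text
t: 19.57
eef_pos: [0.5403, 0.0582, 0.0697]
tool_rot: [0.0, 0.744, 0.669, 0.0]
contact_force: [0.1, 1.0, -0.2]
gripper_width: 0.397
grasp_force: 0.0
t: 20.4
eef_pos: [0.5292, -0.0405, 0.2395]
tool_rot: [-0.0, 0.743, 0.669, 0.0]
contact_force: [-0.6, 1.2, -0.7]
gripper_width: 0.4
grasp_force: 0.0
[ 0.5289365 -0.0399177  0.2389579] [-5.93373864e-04  7.42992639e-01  6.69299288e-01 -2.22145837e-04] [ 0.61  0.3  -0.79  1.82  0.23  1.12 -0.36]
tall 344 ((541.6180419921875, 96.873779296875), (15.755455017089844, 16.372798919677734), 31.494400024414062) 0.12057992937706655
short 252 ((535.9369506835938, 56.8832893371582), (15.593883514404297, 16.15142250061035), 63.1308708190918) 0.10064416627316503
ctl 220 ((532.8214721679688, 18.95587158203125), (15.785110473632812, 15.739845275878906), 39.610023498535156) 0.10066274194491387
col 407 ((526.96826171875, -34.293983459472656), (32.10210037231445, 31.56983757019043), 36.19178009033203) ((526.7772216796875, -34.73756790161133), 16.512638092041016) 0.08177718948618234
89 ((506.0657958984375, -329.5838928222656), (20.73652458190918, 29.40118980407715), 74.40433502197266)
```

```bash
python3 -m jog '[[-2,-0.5,-2,0.1],[-4,-1.5,-4,0.2],[-6,-2.5,-6,0.3],[-8,-3.5,-6,0.42],[-10,-4.5,-6,0.54],[-12,-5.5,-6,0.66],[-14,-6.5,-6,0.78],[-16,-7.5,-6,0.9],[-18,-8.5,-6,1.02],[-20,-9.5,-6,1.14],[-22,-10,-6,1.26],[-24,-10.5,-6,1.38],[-26,-11,-6,1.5],[-26.8,-11,-6,1.62],[-26.8,-11,-6,1.75],[-26.8,-11,-6,1.75],[-26.8,-11,-6,1.75],[-26.8,-11,-6,1.75]]' 0
python3 - <<'E'
from h import *
c=cam('wrist'); save(c,'w7'); np.savez('w7.npz',**c); P=cloud(c); o=bot.get_obs(); print(o['eef_pos'],o['tool_rot'],o['q'].round(2))
for a,b in [(.195,.215),(.15,.19),(.109,.122)]:
    m=(P[...,2]>a)&(P[...,2]<b)&(np.hypot(P[...,0]-.508,P[...,1]+.328)<.03); p=P[m]; print(a,len(p),cv2.minAreaRect((p[:,:2]*1000).astype(np.float32)) if len(p)>4 else 0,np.median(p,0))
E
```

```text
t: 22.0
eef_pos: [0.3922, -0.2949, 0.299]
tool_rot: [-0.0, 0.99, -0.139, -0.0]
contact_force: [0.8, 0.1, 0.3]
gripper_width: 0.498
grasp_force: 0.0
[ 0.39218296 -0.29509933  0.29916642] [-2.23685502e-04  9.90183894e-01 -1.39770285e-01 -2.70221351e-04] [ 0.92  0.12 -0.43  1.84  0.05  1.2  -1.38]
0.195 1008 ((506.9557189941406, -331.4482116699219), (19.97475814819336, 30.662641525268555), 70.29013061523438) [ 0.50593222 -0.33106227  0.20451039]
0.15 116 ((494.6924743652344, -326.9310302734375), (19.914304733276367, 5.04355001449585), 69.65267181396484) [ 0.49286629 -0.32614256  0.16980522]
0.109 116 ((502.46905517578125, -329.7878723144531), (30.934494018554688, 22.60577964782715), 67.93954467773438) [ 0.49830705 -0.32669424  0.11960583]
```

View pics/w7.png

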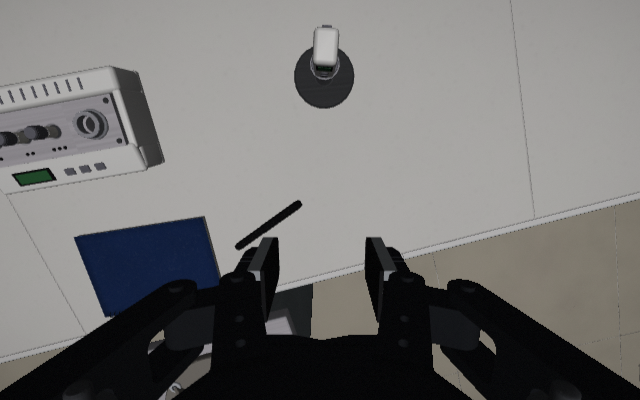

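The view shows the thermometer's white box near (326,47) over its dark foot at (324,77), with the display side towards the gripper.

```bash
python3 -m jog '[[3,0.1,0,0.03],[6,0.2,0,0.07],[9,0.3,1,0.07],[11.5,0.3,3,0.07],[12.1,0.3,5,0.07],[12.1,0.3,6,0.07],[12.1,0.3,6,0.07],[12.1,0.3,6,0.07],[12.1,0.3,6,0.07]]' 0
python3 - <<'E'
from h import *
o=bot.get_obs(); print(o['eef_pos'],o['tool_rot'])
c=cam('wrist');P=cloud(c)
m=(P[...,2]>.19)&(P[...,2]<.215)&(np.hypot(P[...,0]-.508,P[...,1]+.331)<.025); p=P[m]; print(len(p),cv2.minAreaRect((p[:,:2]*1000).astype(np.float32)) if len(p)>4 else 0)
E
```

```text
t: 22.8
eef_pos: [0.507, -0.3332, 0.241]
tool_rot: [0.0, 0.984, -0.177, 0.001]
contact_force: [-0.5, -0.0, -0.2]
gripper_width: 0.499
grasp_force: 0.0
[ 0.506951   -0.33317543  0.24096301] [ 4.78415406e-04  9.84287264e-01 -1.76572541e-01  7.00719293e-04]
1111 ((507.6285705566406, -331.5260009765625), (19.759830474853516, 29.361343383789062), 69.53607940673828)
```

```bash
python3 -m jog '[[0,-0.2,1,0],[0,-0.2,2.5,0],[0,-0.2,4,0],[0,-0.2,5.5,0],[0,-0.2,7,0],[0,-0.2,8.2,0],[0,-0.2,9,0],[0,-0.2,9.2,0],[0,-0.2,9.2,0],[0,-0.2,9.2,0]]' && python3 -m jog '[[0,0,0,0],[0,0,0,0],[0,0,0,0],[0,0,0,0],[0,0,0,0],[0,0,0,0]]' 1 60
```

```text
t: 23.68
eef_pos: [0.5083, -0.3313, 0.1482]
tool_rot: [0.0, 0.984, -0.177, 0.001]
contact_force: [-0.2, -0.2, -0.0]
gripper_width: 0.5
grasp_force: 0.0
t: 24.18
eef_pos: [0.5085, -0.3314, 0.1485]
tool_rot: [0.0, 0.984, -0.177, 0.001]
contact_force: [-0.7, -0.1, 5.1]
gripper_width: 0.222
grasp_force: 59.1
```

```bash
python3 -m jog '[[0,0,-0.3,0],[0,0,-0.8,0],[0,0,-1.5,0],[0,0,-2.5,0],[0,0,-3.5,0],[0,0,-4.5,0],[0,0,-5.5,0],[0,0,-6.5,0],[0,0,-7.5,0],[0,0,-8.5,0],[0,0,-9.5,0],[0,0,-10.5,0],[0,0,-11.5,0],[0,0,-12.5,0],[0,0,-13.5,0],[0,0,-14.5,0],[0,0,-15,0],[0,0,-15,0],[0,0,-15,0]]'
python3 - <<'E'
from h import *
o=bot.get_obs(); t=o['eef_pos']; print(t,o['tool_rot'],o['grasp_force'],o['q'].round(2))
s=cam('scene'); np.savez('s8.npz',**s); save(s,'s8')
print([np.round(proj(s,t+[0,0,dz])) for dz in (.02,-.0855,-.1355)])
Q=cloud(s)
for a,b in [(-.13,-.11),(-.11,-.095),(-.09,-.083),(-.075,-.05),(-.03,.05)]:
    m=(Q[...,2]>t[2]+a)&(Q[...,2]<t[2]+b)&(np.hypot(Q[...,0]-t[0],Q[...,1]-t[1])<.03);p=Q[m]; print(a,len(p),p.mean(0) if len(p) else 0)
E
```

```text
t: 25.77
eef_pos: [0.5078, -0.3311, 0.2976]
tool_rot: [0.0, 0.984, -0.177, 0.0]
contact_force: [0.2, -0.3, -1.1]
gripper_width: 0.223
grasp_force: 58.5
[ 0.50780438 -0.33111124  0.29755888] [ 5.31709346e-05  9.84269095e-01 -1.76675810e-01  6.10392766e-05] 58.50522994995117 [ 0.81  0.33 -0.43  1.59  0.14  1.26 -1.57]
[array([408., 111.]), array([404., 145.]), array([402., 160.])]
-0.13 17 [ 0.50827361 -0.32715288  0.17821096]
-0.11 11 [ 0.50758454 -0.32603991  0.19710671]
-0.09 6 [ 0.50863136 -0.32716375  0.21065435]
-0.075 19 [ 0.50833438 -0.32732847  0.23491197]
-0.03 291 [ 0.50546707 -0.32095506  0.31149657]
```

```bash
python3 -m jog '[[-0.3,-1,0,0],[-0.9,-3,0,0],[-1.6,-5.5,0,0],[-2.4,-8,0,0],[-3.2,-10.5,0,0],[-3.9,-13,0,0],[-4.7,-15.5,0,0],[-5.4,-18,0,0],[-6.2,-20.5,0,0],[-7,-23,0,0],[-7.6,-25.5,0,0],[-8.1,-27.3,0,0],[-8.4,-28.2,0,0],[-8.5,-28.5,0,0],[-8.5,-28.5,1,0],[-8.5,-28.5,2.5,0],[-8.5,-28.5,3.7,0],[-8.5,-28.5,4,0],[-8.5,-28.5,4,0],[-8.5,-28.5,4,0]]'
python3 - <<'E'
from h import *
o=bot.get_obs(); t=o['eef_pos']; print(t,o['tool_rot'],o['grasp_force'],o['t'])
c=cam('wrist'); np.savez('w9.npz',**c); save(c,'w9')
print([np.round(proj(c,t+[0,0,dz])) for dz in (-.0305,-.0855,-.1355)], proj(c,(.527,-.0344,.08)))
Q=cloud(c)
for a,b in [(-.134,-.12),(-.12,-.105),(-.105,-.09),(-.08,-.06),(-.06,-.035)]:
    m=(Q[...,2]>t[2]+a)&(Q[...,2]<t[2]+b)&(np.hypot(Q[...,0]-t[0],Q[...,1]-t[1])<.02);p=Q[m]; print(a,len(p),p.mean(0) if len(p) else 0)
m=(Q[...,2]>.0765)&(Q[...,2]<.087)&(np.hypot(Q[...,0]-.527,Q[...,1]+.034)<.024); p=Q[m]; print(len(p),cv2.minAreaRect((p[:,:2]*1000).astype(np.float32)),cv2.minEnclosingCircle((p[:,:2]*1000).astype(np.float32)))
E
```

```text
t: 27.48
eef_pos: [0.5272, -0.035, 0.2574]
tool_rot: [0.0, 0.984, -0.177, -0.0]
contact_force: [-0.9, -0.0, -0.4]
gripper_width: 0.223
grasp_force: 58.5
[ 0.52722194 -0.03499089  0.25735582] [ 6.61285909e-07  9.84178886e-01 -1.77177494e-01 -2.37402915e-04] 58.54904115200043 27.4833
[array([321., 217.]), array([321., 197.]), array([321., 185.])] (np.float64(320.6966035223152), np.float64(177.47443005259456))
-0.134 14 [ 0.52833966 -0.03562103  0.13317136]
-0.12 28 [ 0.52828902 -0.03611764  0.14533211]
-0.105 25 [ 0.5284549  -0.03610541  0.1592762 ]
-0.08 42 [ 0.5283216  -0.03597602  0.18478783]
-0.06 0 0
329 ((527.2059936523438, -34.26774597167969), (30.878049850463867, 31.061674118041992), 69.54714965820312) ((527.0672607421875, -34.26894760131836), 16.24164390563965)
```

View pics/w9.png

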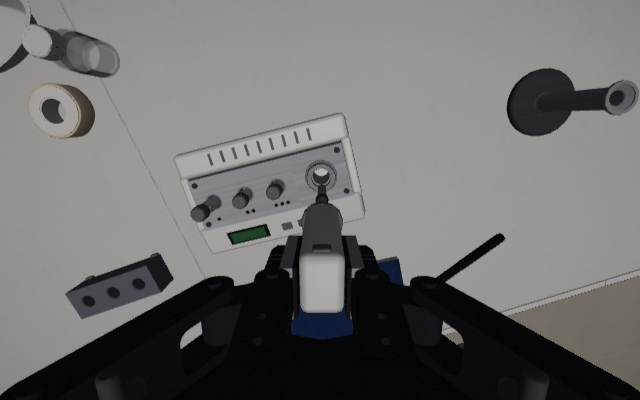

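The view shows the held thermometer above the port, with its stem tip near (321,185) and the bore at (321,176), in line. I'll trim the position and check the tip height.

```bash
python3 -m jog '[[0.1,-0.1,0.4,0],[0.17,-0.1,1,0],[0.17,-0.1,1.7,0],[0.17,-0.1,2.3,0],[0.17,-0.1,2.5,0],[0.17,-0.1,2.5,0],[0.17,-0.1,2.5,0],[0.17,-0.1,2.5,0]]'
python3 - <<'E'
from h import *
for nm in ('wrist','scene'):
    c=cam(nm); np.savez(f'{nm}10.npz',**c); t=bot.get_obs()['eef_pos']; print(nm,t)
    for d in (-.1355,-.0875,-.0835): print(d,np.round(proj(c,t+[-.002,0,d]),1))
    Q=cloud(c)
    m=(Q[...,2]>t[2]-.15)&(Q[...,2]<t[2]-.035)&(np.hypot(Q[...,0]-t[0],Q[...,1]-t[1])<.015);p=Q[m]
    print(len(p),(p[:,2].min()-t[2]) if len(p) else 0)
    for a,b in [(-.134,-.12),(-.12,-.105),(-.105,-.09),(-.08,-.06)]:
        q=p[(p[:,2]>t[2]+a)&(p[:,2]<t[2]+b)]; print(a,len(q),q.mean(0) if len(q) else 0)
    m=(Q[...,2]>.0765)&(Q[...,2]<.087)&(np.hypot(Q[...,0]-.527,Q[...,1]+.034)<.022); p=Q[m]; print(len(p),cv2.minAreaRect((p[:,:2]*1000).astype(np.float32)))
    if nm=='scene':
        u,v=map(int,np.round(proj(c,t+[0,0,-.1]))); cv2.imwrite('pics/c10.png',cv2.resize(c['pixels'][v-35:v+45,u-40:u+40,::-1],(560,560),interpolation=cv2.INTER_CUBIC)); print(u-40,v-35)
E
```

```text
t: 28.2
eef_pos: [0.5294, -0.0339, 0.2327]
tool_rot: [-0.0, 0.984, -0.177, 0.0]
contact_force: [0.2, -0.0, 0.0]
gripper_width: 0.219
grasp_force: 58.5
wrist [ 0.52943176 -0.03392561  0.23281089]
-0.1355 [321.8 186.8]
-0.0875 [321.7 198.8]
-0.0835 [321.7 200. ]
178 -0.14997620266094822
-0.134 16 [ 0.53046422 -0.03479428  0.10886921]
-0.12 25 [ 0.53054323 -0.03488871  0.12070232]
-0.105 28 [ 0.53077753 -0.03479324  0.134589  ]
-0.08 40 [ 0.53063748 -0.03487707  0.16049484]
373 ((528.0435180664062, -34.642478942871094), (32.28553771972656, 30.781940460205078), 64.01980590820312)
scene [ 0.52942474 -0.03396738  0.23282865]
-0.1355 [340.5 212.2]
-0.0875 [341.2 196.8]
-0.0835 [341.3 195.5]
102 -0.14994927433660535
-0.134 10 [ 0.53031694 -0.03027423  0.10643404]
-0.12 15 [ 0.52846912 -0.0317642   0.12059129]
-0.105 14 [ 0.52822176 -0.02972657  0.13637152]
-0.08 22 [ 0.53011647 -0.03061732  0.16395547]
63 ((529.9454956054688, -32.121681213378906), (31.25005340576172, 33.572898864746094), 65.49200439453125)
300 166
```

View pics/c10.png

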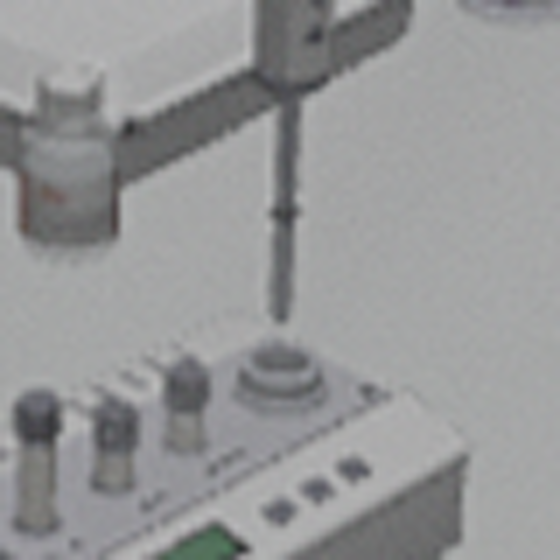

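The crop shows the tip at scene pixel (340,212) and the ring at (340.6,196), both as predicted, with the rim centred at (340,217). Lowering slowly.

```bash
python3 -m jog '[[0,0.07,0.3,0],[0,0.07,0.7,0],[0,0.07,1.2,0],[0,0.07,1.7,0],[0,0.07,2.2,0],[0,0.07,2.7,0],[0,0.07,3.2,0],[0,0.07,3.7,0],[0,0.07,4.2,0],[0,0.07,4.7,0],[0,0.07,5.2,0],[0,0.07,5.7,0],[0,0.07,6.1,0],[0,0.07,6.4,0],[0,0.07,6.6,0],[0,0.07,6.7,0],[0,0.07,6.73,0],[0,0.07,6.73,0],[0,0.07,6.73,0],[0,0.07,6.73,0]]'
python3 - <<'E'
from h import *
o=bot.get_obs(); t=o['eef_pos']; print(t,o['tool_rot'],o['joint_vel'].round(4),o['contact_force'])
c=cam('wrist'); Q=cloud(c); s=cam('scene'); S=cloud(s)
m=(Q[...,2]>.092)&(Q[...,2]<.125)&(np.hypot(Q[...,0]-t[0],Q[...,1]-t[1])<.012);p=Q[m]; print(len(p),p.mean(0))
u,v=map(int,np.round(proj(s,[.527,-.0344,.08]))); cv2.imwrite('pics/c11.png',cv2.resize(s['pixels'][v-30:v+30,u-30:u+30,::-1],(540,540),interpolation=cv2.INTER_CUBIC)); print(u-30,v-30,proj(s,[.527,-.0344,.08]),proj(s,[.527,-.0344,.082]))
E
```

```text
t: 29.97
eef_pos: [0.5291, -0.0346, 0.1655]
tool_rot: [-0.0, 0.984, -0.177, 0.0]
contact_force: [-0.6, -0.6, -1.0]
gripper_width: 0.223
grasp_force: 58.5
[ 0.52910962 -0.03464803  0.16545181] [-6.09887775e-06  9.84264621e-01 -1.76700567e-01  2.57097413e-04] [-0.0004  0.001  -0.0002  0.0022 -0.0022  0.0007 -0.0015] [-0.58520248 -0.63937418 -0.97483963]
21 [ 0.53036026 -0.03572901  0.09641028]
310 188 (np.float64(340.4801303689677), np.float64(217.58733249378693)) (np.float64(340.50881376405323), np.float64(216.9677283890752))
```

View pics/c11.png

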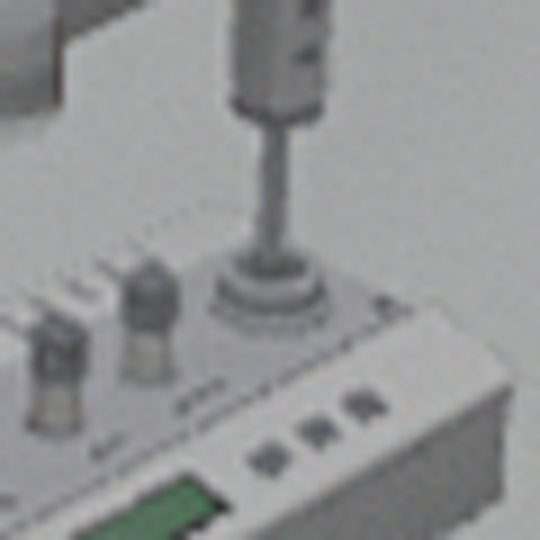

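The stem stands upright in the centre of the collar at crop (270,250), with its ring at the rim. I'll hold it still and hand in.

```bash
python3 -m jog '[[0,0,0,0],[0,0,0,0],[0,0,0,0],[0,0,0,0],[0,0,0,0],[0,0,0,0]]' && python3 -c "
from station import bot
print(bot.hand_in())"
```

```text
t: 30.57
eef_pos: [0.5289, -0.0347, 0.1652]
tool_rot: [0.0, 0.984, -0.177, 0.0]
contact_force: [-0.3, -0.4, -1.6]
gripper_width: 0.222
grasp_force: 58.5
the job is handed in; nothing more can be done
None
```

I handed the job in at about 31 s of the 72 s allowed, and no verdict came back: both vials are seated in their wells in log order, and the thermometer is held still in the check port with its ring at the rim by my measurements (the short vial slipped once in the rack and was re-gripped).

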